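# Wedge the rocking marking-out plate

## Task

The marking-out plate rocks because its levelling foot at the near left corner does not reach the bench. With the fingertips, push the steel wedge gently along the bench, thin end first, under that foot until the plate no longer rocks, but not so far that it is jacked out of level; then test it, and finish while still pressing down firmly on the plate over that foot. Nothing is to be picked up or gripped, the plate is not to be shoved along, and the tube offcut and scriber on it and the things beside it stay where they are.

Things in the scene. Friction and masses are not known exactly. Their poses are not given: they have to be found in the camera images.
- plate: dark cast-iron marking-out plate with ground steel top, 190 x 250 mm (x, y), top 70 mm over the bench, about 5 kg, on four domed levelling feet (26 mm across, on studs, 70 mm in x and 100 mm in y from its centre; casting starts 30 mm up). Origin on the bench under its centre; z up, x away from the robot, y to its left, within 0.3 rad. It rocks: the foot at -x, +y (near left) hangs clear of the bench
- plate_corner (a point): point on the plate's top straight over the short foot, 70 mm above the bench: press here. Without the wedge about 3 N tips this corner down by the foot's gap; it tips back when let go
- foot_spot (a point): point of the bench straight below the centre of the short foot (fixed to the plate). The foot is seized 4 to 7.5 mm above the bench; how much is unknown and must be felt
- wedge: loose steel taper wedge lying flat, about 0.3 kg, 48 mm wide (x), 120 mm long (y), from 2 mm thick at its -y end to 16 mm at its +y end; origin at the centre of its underside. Its thin end points at the short foot and starts 10 to 60 mm short of it, up to about 13 mm off line; its -y is within 0.08 rad of the plate's -y
- wedge_heel (a point): centre of the thick end face of the wedge, 8 mm above the bench: push here towards the thin end. It slides at about 1 to 3 N; the push rises steeply once it is tight under the foot
- wedge_tip (a point): middle of the thin end edge of the wedge, 1 mm above the bench. A push of 6 to 15 N at the heel leaves the plate firm on all four feet; above about 25 N the wedge starts to jack that corner up and shove the plate
- tube: rusty square steel tube offcut, 60 x 70 x 60 mm high, standing loose on the plate near its far right corner; origin at the centre of its underside
- flat_bar: rusty flat bar offcut 40 x 122 x 10 mm lying on the bench nearer the robot, bystander; origin at the centre of its underside
- chalk: stick of chalk 11 x 50 x 11 mm lying on the bench nearer the robot, bystander
- angle_bar: angle-iron offcut 75 x 40 x 40 mm lying at the back left, bystander
- scriber: thin steel scriber, 169 mm long, 9 mm thick, lying on the plate's top near its middle, roughly along the plate's y; origin at the centre of its underside
- nut: hex nut 24 x 28 x 13 mm lying on the bench nearer the robot, bystander
There are look-alikes about, which are no part of the job. Leave any pink or red look-alike of the wedge alone.

How it is judged:
By the outcome, as a careful person would: the job done as asked, in the order asked, and still so for the second after the job is handed in, while the arm keeps its last pose, push and grip.
It also fails if it takes over 43 s, if anything falls off the work surface, if the arm or the gripper's body presses on something with over 40 N, if the wrist force passes 120 N, or if a joint passes its speed limit or range.

## Robot

A 6-joint arm with a two-finger parallel gripper is mounted at the origin on the work surface; the furniture and walls round the work are solid. World frame = base frame: x ahead of the robot, y to its left, z up, the work surface at z = 0. Lengths are in m, angles in degrees, forces in N, time in s.
With the tool pointing down it reaches from about 0.35 to 0.875 m from the base axis. Payload 4.2 kg.
Tool frame: the origin (TCP) lies on the centre line of the jaws, within the pads' length; the fingertips stand 11 mm ahead of it and the grasp point (between the pads) lies 8 mm behind it; y points along the fingers, z is the direction in which the jaws open and shut, and the axes are right-handed (so a half turn about y gives the same grasp; the last joint's range is limited). The gripper opens to 87 mm and grips with 3 to 60 N. Pads are 19 mm wide; open, the fingers measure 117 mm over their backs; the gripper's body (75 mm by 190 mm) begins 51 mm behind the grasp point.
Start: joints at [-58.407, 22.042, 0.453, 0, -68.411, -14.817], TCP at [0.18, -0.598, 0.206] pointing down, gripper open.
Joint ranges: [-179.83, 179.83], [-69.29, 118.12], [-61.27, 80.66], [-181.25, 117.63], [-171.15, -9.14], [-177.46, 177.46]. Speed limits (degrees/s): [159.86, 159.86, 180, 180, 180, 180].

## Interface

Orientations are given as a 3x3 rotation matrix whose columns are the frame's x, y, z axes.
In Python, from station import r, optics gives the robot as it stands. The module is installed in compiled form; this text tells all that it offers.
- The arm moves only by the tool step_arm, never from a script. Its argument "moves" is a list that holds one entry, the list of rows, each a list of 7 numbers: the turn, a rotation vector about the tool's x, y, z in rad, then the shift along the tool's x, y, z in cm, then the opening in per cent of the stroke, from 0 (shut) to 100 (fully open). A call has exactly 5 rows; each row is the pose to reach, as a shift and turn from the pose commanded when the call began, along the tool's axes at that moment; what a row does not reach only later rows make up. A row lasts 1/12 s, in which the tool goes at most 41.7 mm and 7.16 degrees, less where a joint would pass 70% of its speed; a pose out of reach is approached as far as the arm can. A call with a gripper value outside its range is refused whole. The fingers move at their own pace and stop on an object; the grip force is fixed at half the most. Time passes only in rows, so rows that repeat a pose let the fingers close, or fill a call up. It gives the time, the measured TCP pose, the force and the opening at its end, in the units of the state.
- r.sense(): the state, without advancing time (a new reading comes with each control period).
- optics.capture(name): name is "scene" or "top"; returns a dict with "image" (420x560x3 uint8, red, green, blue), "fov_y" (degrees; the focal length in pixels is half the picture's height over the tangent of half this angle, whatever the lens; pixels are square), "cx", "cy" (the principal point, pixels), "cam_to_world" (4x4, takes a point from camera to world coordinates). Camera axes: x right, y down, z forward; pixel columns grow to the right and rows downward; lengths in m; the calibration is good to about 2 mm. A picture is of the moment at which its call begins. There is no depth.
- r.finish_job(): hands the job in, once; it reports no verdict.
The state is a dict: "time_s": time; "joints": joint angles; "joint_velocities": joint speeds; "effort": joint torques, N m; "tcp_pos": TCP position; "ee_rot": TCP orientation; "wrist_force": force on the tool from outside, world axes, zero at the start; "moment": the same for the moment, N m; "gripper_width": opening from 0.0 (shut) to 1.0 (fully open).
Only numpy, scipy, OpenCV 4.12 (cv2) and the standard library are available. Lean on these libraries where they do the work, as an engineer would, in place of code of your own. Each camera call takes 0.05 s, during which the arm holds its last target.

## Working session

There is one attempt and no reset: what is moved stays moved. The work goes in short steps, Python scripts to look and compute and a tool call to move; the robot and the scene stay as the last step left them, time stands still between calls to the robot, and variables do not carry over. Pictures are saved under pics/ and viewed, and the job is handed in when it is done.

Besides the shell and the picture viewer there is one more tool, called after ">>>" by a JSON object that holds its "api" and its "payload", one argument or row to a line. step_arm: Moves the arm, as the interface text tells. Its arguments: {"type":"object","properties":{"moves":{"type":"array"}},"required":["moves"]}

```bash
mkdir -p pics; ls; python3 - <<'E'
from station import r, optics
import cv2,json,numpy as np
for n in("scene","top"):
    d=optics.capture(n); cv2.imwrite(f"pics/{n}0.png",d["image"][:,:,::-1])
    print(n,d["fov_y"],d["cx"],d["cy"],np.round(d["cam_to_world"],4).tolist())
s=r.sense()
for k in s: print(k,np.round(s[k],3).tolist())
E
```

```text
pics
scene 43.92513254853862 272.60688043589425 207.93234409237297 [[-0.5155, -0.594, 0.6176, -0.4298], [-0.8569, 0.3487, -0.3797, 0.6342], [0.0102, -0.725, -0.6887, 1.0435], [0.0, 0.0, 0.0, 1.0]]
top 45.843937548776836 272.6127449476598 205.92066068941986 [[0.0278, -0.9902, 0.1366, 0.2953], [-0.9995, -0.0256, 0.0176, 0.1028], [-0.0139, -0.137, -0.9905, 1.2458], [0.0, 0.0, 0.0, 1.0]]
time_s 0.1
joints [-58.407, 22.087, 0.388, -0.024, -68.409, -14.816]
joint_velocities [-0.032, -0.134, 0.287, 0.055, -0.074, 0.067]
effort [-0.0, -39.169, 18.793, 4.232, 0.013, -0.0]
tcp_pos [0.18, -0.598, 0.205]
ee_rot [[0.957, -0.001, -0.289], [0.289, 0.002, 0.957], [-0.0, -1.0, 0.002]]
wrist_force [-0.102, 0.234, 0.139]
moment [0.002, 0.002, -0.022]
gripper_width 1.003
```

View pics/scene0.png

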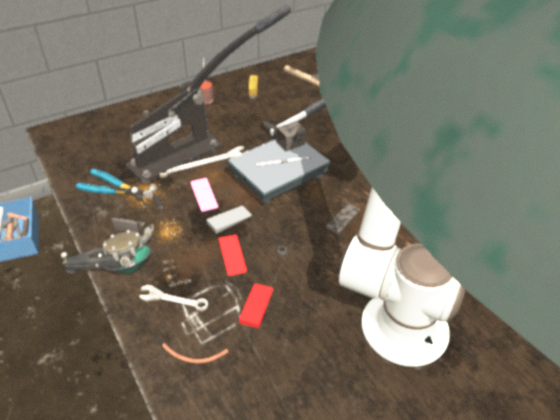

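View pics/top0.png

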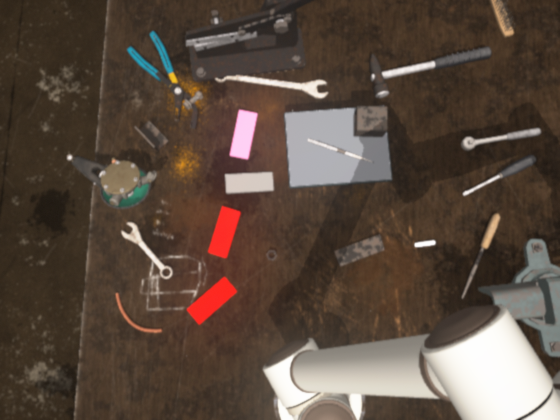

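Candidates in the top view are the grey block at (249,183), the pink one at (243,134), and the reds at (225,232) and (212,300). By the description I choose the grey one, pointing at the plate's near-left corner. I'll check it in a close crop.

```bash
python3 - <<'E'
import cv2,numpy as np
t=cv2.imread("pics/top0.png")[90:210,210:410]
s=cv2.imread("pics/scene0.png")[110:250,190:340]
cv2.imwrite("pics/tc.png",cv2.resize(t,None,fx=4,fy=4,interpolation=cv2.INTER_CUBIC))
cv2.imwrite("pics/sc.png",cv2.resize(s,None,fx=4,fy=4,interpolation=cv2.INTER_CUBIC))
E
```

```text
(no output)
```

View pics/tc.png

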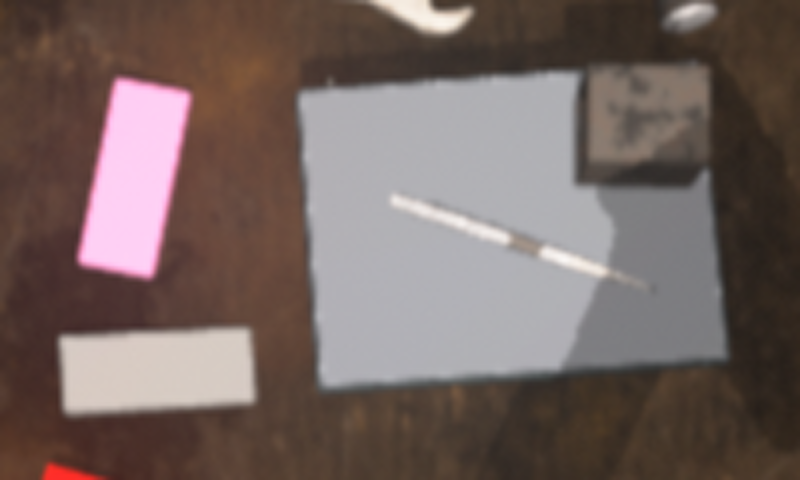

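View pics/sc.png

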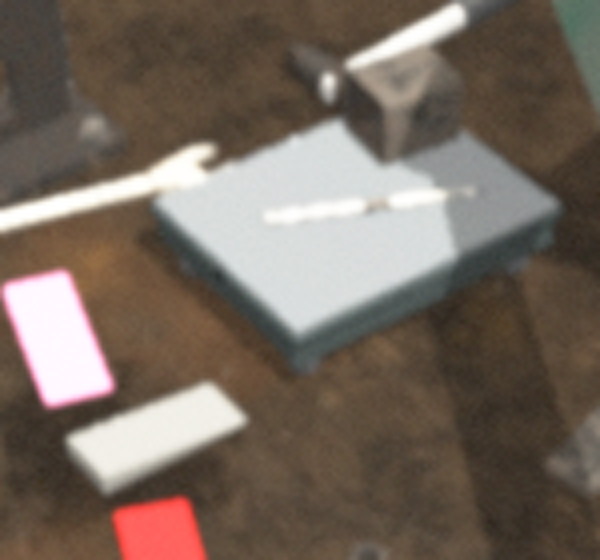

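The crop shows the grey wedge with its thick end at about crop (62,375) and its thin end at (254,365), lined up with the near-left plate corner at (320,390).

```bash
cat > h.py <<'E'
import numpy as np
CAM={"scene":(43.92513254853862,272.60688043589425,207.93234409237297,[[-0.5155,-0.594,0.6176,-0.4298],[-0.8569,0.3487,-0.3797,0.6342],[0.0102,-0.725,-0.6887,1.0435]]),
"top":(45.843937548776836,272.6127449476598,205.92066068941986,[[0.0278,-0.9902,0.1366,0.2953],[-0.9995,-0.0256,0.0176,0.1028],[-0.0139,-0.137,-0.9905,1.2458]])}
def px2w(n,u,v,z):
    f,cx,cy,T=CAM[n];T=np.array(T);F=210/np.tan(np.radians(f/2))
    d=T[:,:3]@[(u-cx)/F,(v-cy)/F,1]
    return T[:,3]+d*(z-T[2,3])/d[2]
def crop(n,u,v,z,ox,oy,s=4): return px2w(n,(u+.5)/s-.5+ox,(v+.5)/s-.5+oy,z)
E
python3 - <<'E'
from h import *
np.set_printoptions(precision=4,suppress=True)
P={k:crop("top",*c,.07,210,90) for k,c in dict(FL=(299,91),NL=(320,390),NR=(727,358),FR=(711,66)).items()}
W={k:crop("top",*c,210,90) for k,c in dict(tkF=(59,336,.016),tkN=(65,414,.016),tnF=(251,328,.002),tnN=(257,402,.002)).items()}
print(P);print(W)
for a,b in(("FL","NL"),("NL","NR")): print(a,b,np.linalg.norm(P[a]-P[b]))
for a,b in(("tkF","tkN"),("tkF","tnF"),("tnF","tnN")): print(a,b,np.linalg.norm(W[a]-W[b]))
P2={k:crop("scene",*c,.07,190,110) for k,c in dict(FL=(153,204),NL=(300,334),NR=(561,208)).items()}
W2={k:crop("scene",*c,190,110) for k,c in dict(tkF=(66,440,.016),tkN=(105,483,.016),tnF=(210,382,.002),tnN=(247,420,.002)).items()}
print(P2);print(W2)
E
```

```text
{'FL': array([0.6898, 0.1013, 0.07  ]), 'NL': array([0.5041, 0.0841, 0.07  ]), 'NR': array([ 0.5297, -0.1595,  0.07  ]), 'FR': array([ 0.7115, -0.1506,  0.07  ])}
{'tkF': array([0.5441, 0.2488, 0.016 ]), 'tkN': array([0.4943, 0.2429, 0.016 ]), 'tnF': array([0.5552, 0.128 , 0.002 ]), 'tnN': array([0.5074, 0.1228, 0.002 ])}
FL NL 0.1865265416212338
NL NR 0.2449457957919866
tkF tkN 0.05011524078991974
tkF tnF 0.12212335152179421
tnF tnN 0.04804981006544438
{'FL': array([0.6875, 0.107 , 0.07  ]), 'NL': array([0.506 , 0.0857, 0.07  ]), 'NR': array([ 0.529 , -0.1547,  0.07  ])}
{'tkF': array([0.545 , 0.2524, 0.016 ]), 'tkN': array([0.4938, 0.2476, 0.016 ]), 'tnF': array([0.5594, 0.1306, 0.002 ]), 'tnN': array([0.5111, 0.1268, 0.002 ])}
```

```bash
cat >> h.py <<'E'
from scipy.spatial.transform import Rotation as Ro
np.set_printoptions(precision=3,suppress=True)
def Rh(deg): # tool x heading, tool y down
    a=np.radians(deg);x=np.array([np.cos(a),np.sin(a),0]);y=np.array([0,0,-1.]);return np.c_[x,y,np.cross(x,y)]
def rel(p0,R0,p,h):
    R=Rh(h);return np.r_[Ro.from_matrix(R0.T@R).as_rotvec(),R0.T@(np.array(p)-p0)*100]
E
cat > st.py <<'E'
import sys
from station import r
from h import *
s=r.sense();p=np.array(s["tcp_pos"]);R=np.array(s["ee_rot"])
print("t",s["time_s"],"tcp",p,"head",np.degrees(np.arctan2(R[1,0],R[0,0])).round(2),"tilt",(-R[2,1]).round(5),"F",np.array(s["wrist_force"]),"M",np.array(s["moment"]),"g",round(s["gripper_width"],3))
a=[float(v) for v in sys.argv[1:]]
for i in range(0,len(a),4): print(a[i:i+4],rel(p,R,a[i:i+3],a[i+3]))
E
python3 st.py .35 -.45 .22 40   .18 -.598 .206 16.8
python3 - <<'E'
from h import *
# chain of ideal rels
w=[(.18,-.598,.206,16.8),(.34,-.46,.22,40),(.45,-.30,.22,60),(.50,-.11,.22,78),(.515,.09,.22,92),(.516,.278,.2,95.7)]
for a,b in zip(w,w[1:]): print(b,rel(np.array(a[:3]),Rh(a[3]),b[:3],b[3]))
E
```

```text
t 0.1 tcp [ 0.18  -0.598  0.205] head 16.77 tilt 1.0 F [-0.102  0.234  0.139] M [ 0.002  0.002 -0.022] g 1.003
[0.35, -0.45, 0.22, 40.0] [-0.002 -0.405  0.    20.518 -1.517  9.263]
[0.18, -0.598, 0.206, 16.8] [-0.002 -0.001 -0.    -0.028 -0.133 -0.005]
(0.34, -0.46, 0.22, 40) [ 0.    -0.405  0.    19.306 -1.4    8.587]
(0.45, -0.3, 0.22, 60) [ 0.    -0.349  0.    18.711  0.     5.186]
(0.5, -0.11, 0.22, 78) [ 0.    -0.314  0.    18.954  0.     5.17 ]
(0.515, 0.09, 0.22, 92) [ 0.    -0.244  0.    19.875  0.     2.691]
(0.516, 0.278, 0.2, 95.7) [ 0.    -0.065  0.    18.785  2.    -0.756]
```

>>> {"api": "step_arm", "payload": {
  "moves": [
    [[0, -0.08, 0, 3.8, -0.3, 1.7, 11], [0, -0.16, 0, 7.6, -0.6, 3.4, 11], [0, -0.24, 0, 11.4, -0.9, 5.1, 11], [0, -0.32, 0, 15.2, -1.2, 6.8, 11], [0, -0.4, 0, 19, -1.5, 8.5, 11]]
  ]
}}

```text
time_s: 0.52
tcp_pos: [0.3384, -0.4607, 0.2204]
ee_rot: [[0.767, -0.001, -0.641], [0.641, 0.001, 0.767], [0.0, -1.0, 0.001]]
wrist_force: [0.5, -2.0, 0.4]
gripper_width: 0.707
```

>>> {"api": "step_arm", "payload": {
  "moves": [
    [[0, -0.07, 0, 3.7, 0, 1, 11], [0, -0.14, 0, 7.4, 0, 2, 11], [0, -0.21, 0, 11.1, 0, 3, 11], [0, -0.28, 0, 14.8, 0, 4, 11], [0, -0.35, 0, 18.5, 0, 5, 11]]
  ]
}}

```text
time_s: 0.93
tcp_pos: [0.4485, -0.3039, 0.2203]
ee_rot: [[0.501, -0.001, -0.866], [0.866, 0.0, 0.501], [0.0, -1.0, 0.001]]
wrist_force: [0.0, -0.6, -0.8]
gripper_width: 0.327
```

>>> {"api": "step_arm", "payload": {
  "moves": [
    [[0, -0.06, 0, 3.8, 0, 1, 11], [0, -0.12, 0, 7.6, 0, 2, 11], [0, -0.18, 0, 11.4, 0, 3, 11], [0, -0.24, 0, 15.2, 0, 4, 11], [0, -0.31, 0, 19, 0, 5, 11]]
  ]
}}

```text
time_s: 1.35
tcp_pos: [0.5003, -0.1145, 0.2204]
ee_rot: [[0.213, -0.001, -0.977], [0.977, 0.0, 0.213], [0.0, -1.0, 0.001]]
wrist_force: [1.1, -0.2, -0.5]
gripper_width: 0.116
```

```bash
python3 st.py .515 .09 .22 92 .516 .278 .18 95.7
```

```text
t 1.35 tcp [ 0.5   -0.114  0.22 ] head 77.69 tilt 1.0 F [ 1.089 -0.236 -0.54 ] M [ 0.026 -0.06  -0.044] g 0.116
[0.515, 0.09, 0.22, 92.0] [-0.001 -0.25   0.    20.291  0.04   2.924]
[0.516, 0.278, 0.18, 95.7] [-0.001 -0.314  0.    38.68   4.042  6.833]
```

>>> {"api": "step_arm", "payload": {
  "moves": [
    [[0, -0.07, 0, 3.9, 0, 0.6, 11], [0, -0.14, 0, 7.8, 0, 1.2, 11], [0, -0.2, 0, 11.7, 0, 1.8, 11], [0, -0.26, 0, 15.6, 0, 2.4, 11], [0, -0.314, 0, 19.5, 0, 3, 11]]
  ]
}}

```text
time_s: 1.77
tcp_pos: [0.5127, 0.0824, 0.2204]
ee_rot: [[-0.099, -0.001, -0.995], [0.995, -0.0, -0.099], [0.0, -1.0, 0.001]]
wrist_force: [0.8, -0.3, 0.0]
gripper_width: 0.109
```

```bash
python3 st.py .516 .278 .15 95.7
```

```text
t 1.7667 tcp [0.513 0.082 0.22 ] head 95.68 tilt 1.0 F [ 0.791 -0.349  0.021] M [ 0.029 -0.027  0.079] g 0.109
[0.516, 0.278, 0.15, 95.7] [-0.001 -0.     0.    19.436  7.042 -2.262]
```

>>> {"api": "step_arm", "payload": {
  "moves": [
    [[0, 0, 0, 3.9, 0.8, -0.4, 11], [0, 0, 0, 7.8, 2, -0.9, 11], [0, 0, 0, 11.7, 3.5, -1.4, 11], [0, 0, 0, 15.6, 5, -1.8, 11], [0, 0, 0, 19.4, 6.5, -2.3, 11]]
  ]
}}

```text
time_s: 2.18
tcp_pos: [0.5169, 0.2774, 0.1549]
ee_rot: [[-0.096, -0.0, -0.995], [0.995, -0.0, -0.096], [-0.0, -1.0, 0.0]]
wrist_force: [0.8, -0.4, 1.2]
gripper_width: 0.108
```

```bash
python3 st.py .516 .280 .10 95.7  .516 .28 .017 95.7; python3 - <<'E'
from station import r, optics
import cv2
for n in("scene","top"):
    d=optics.capture(n); cv2.imwrite(f"pics/{n}1.png",d["image"][:,:,::-1])
E
```

```text
t 2.1833 tcp [0.517 0.277 0.155] head 95.52 tilt 1.0 F [ 0.823 -0.361  1.218] M [-0.014  0.03  -0.027] g 0.108
[0.516, 0.28, 0.1, 95.7] [-0.    -0.003 -0.     0.271  5.485  0.066]
[0.516, 0.28, 0.017, 95.7] [-0.    -0.003 -0.     0.272 13.785  0.063]
```

View pics/scene1.png

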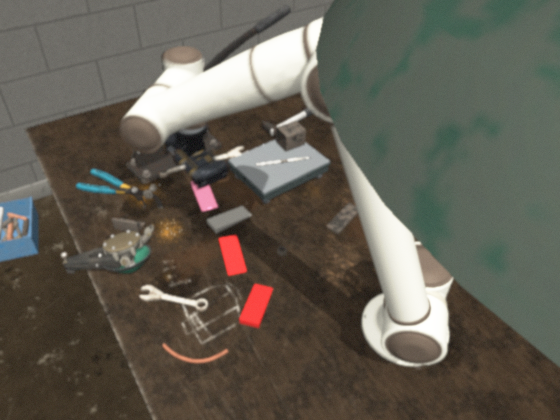

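View pics/top1.png

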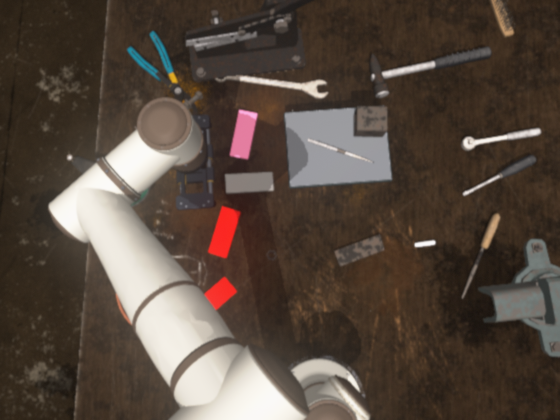

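The scene shows the wedge still untouched at top view (249,183), with the gripper behind its heel at (195,165). Next I descend.

>>> {"api": "step_arm", "payload": {
  "moves": [
    [[0, 0, 0, 0, 3.5, 0, 11], [0, 0, 0, 0.2, 7, 0, 11], [0, 0, 0, 0.3, 10, 0, 11], [0, 0, 0, 0.3, 12.5, 0, 11], [0, 0, 0, 0.3, 13.9, 0, 11]]
  ]
}}

```text
time_s: 2.7
tcp_pos: [0.5155, 0.2766, 0.0133]
ee_rot: [[-0.095, -0.005, -0.995], [0.995, -0.004, -0.095], [-0.003, -1.0, 0.005]]
wrist_force: [0.4, 1.0, -0.6]
gripper_width: 0.111
```

```bash
python3 st.py .519 .258 .015 95.7; python3 - <<'E'
from station import r, optics
import cv2
d=optics.capture("top"); cv2.imwrite("pics/top2.png",cv2.resize(d["image"][90:220,150:350,::-1],None,fx=4,fy=4,interpolation=2))
d=optics.capture("scene"); cv2.imwrite("pics/scene2.png",cv2.resize(d["image"][130:270,170:340,::-1],None,fx=4,fy=4,interpolation=2))
E
```

```text
t 2.7 tcp [0.515 0.277 0.013] head 95.44 tilt 0.99998 F [ 0.391  0.959 -0.584] M [-0.012  0.119  0.009] g 0.111
[0.519, 0.258, 0.015, 95.7] [-0.005 -0.005 -0.003 -1.883 -0.165 -0.174]
```

View pics/top2.png

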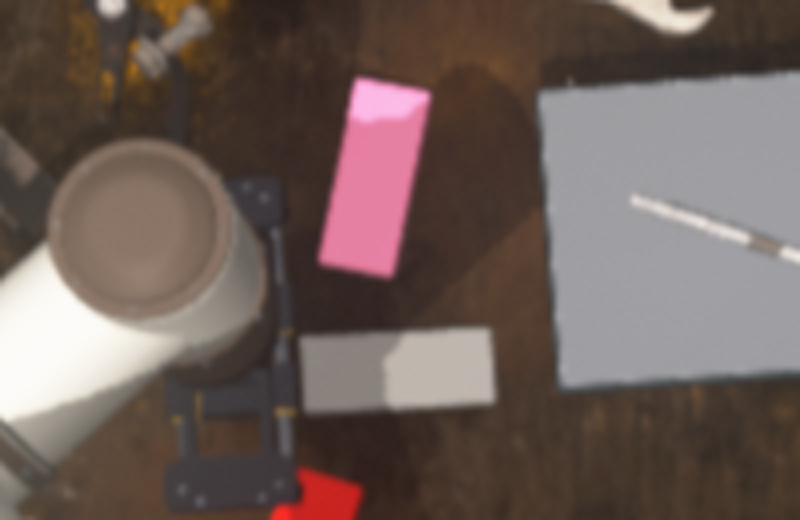

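View pics/scene2.png

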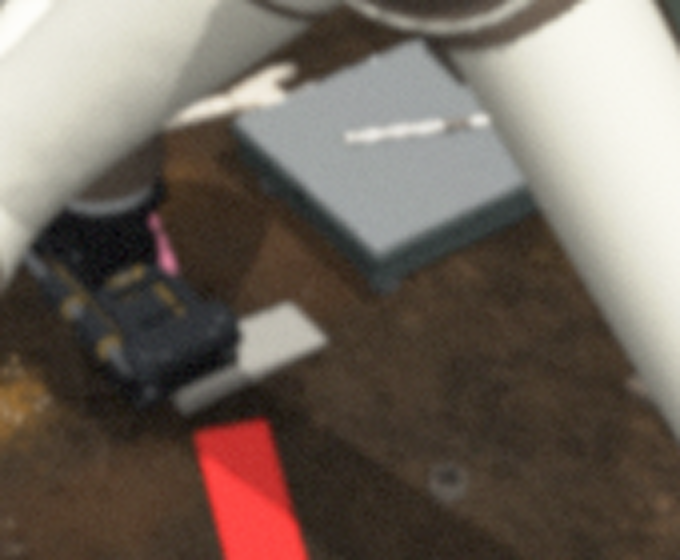

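>>> {"api": "step_arm", "payload": {
  "moves": [
    [[0, 0, 0, -0.4, 0, 0, 11], [0, 0, 0, -0.8, -0.1, -0.1, 11], [0, 0, 0, -1.2, -0.1, -0.1, 11], [0, 0, 0, -1.6, -0.1, -0.2, 11], [0, 0, 0, -2, -0.1, -0.2, 11]]
  ]
}}

```text
time_s: 3.22
tcp_pos: [0.522, 0.2586, 0.0189]
ee_rot: [[-0.096, 0.002, -0.995], [0.995, 0.001, -0.096], [0.001, -1.0, -0.002]]
wrist_force: [-0.2, -1.2, 0.8]
gripper_width: 0.109
```

```bash
python3 st.py .519 .258 .015 95.7
```

```text
t 3.2167 tcp [0.522 0.259 0.019] head 95.49 tilt 1.0 F [-0.164 -1.166  0.783] M [-0.003  0.088 -0.05 ] g 0.109
[0.519, 0.258, 0.015, 95.7] [ 0.002 -0.004  0.001 -0.036  0.388  0.303]
```

>>> {"api": "step_arm", "payload": {
  "moves": [
    [[0, 0, 0, 0, 0.2, 0, 11], [0, 0, 0, 0, 0.2, 0.1, 11], [0, 0, 0, 0, 0.2, 0.1, 11], [0, 0, 0, 0, 0.2, 0.1, 11], [0, 0, 0, 0, 0.2, 0.1, 11]]
  ]
}}

```text
time_s: 3.63
tcp_pos: [0.5203, 0.2589, 0.0157]
ee_rot: [[-0.096, 0.0, -0.995], [0.995, 0.0, -0.096], [0.0, -1.0, -0.0]]
wrist_force: [-0.6, -0.4, -0.3]
gripper_width: 0.109
```

```bash
python3 st.py .519 .258 .015 95.7
```

```text
t 3.6333 tcp [0.52  0.259 0.016] head 95.52 tilt 1.0 F [-0.644 -0.409 -0.28 ] M [0.043 0.113 0.016] g 0.109
[0.519, 0.258, 0.015, 95.7] [ 0.    -0.003  0.    -0.081  0.07   0.135]
```

>>> {"api": "step_arm", "payload": {
  "moves": [
    [[0, 0, 0, -0.4, 0, 0, 11], [0, 0, 0, -0.8, 0, 0, 11], [0, 0, 0, -1.2, 0, 0, 11], [0, 0, 0, -1.6, 0, 0.1, 11], [0, 0, 0, -2, 0, 0.1, 11]]
  ]
}}

```text
time_s: 4.05
tcp_pos: [0.521, 0.2381, 0.0157]
ee_rot: [[-0.096, -0.0, -0.995], [0.995, -0.0, -0.096], [-0.0, -1.0, 0.0]]
wrist_force: [0.5, 0.7, -0.1]
gripper_width: 0.11
```

>>> {"api": "step_arm", "payload": {
  "moves": [
    [[0, 0, 0, -0.4, 0, 0, 11], [0, 0, 0, -0.8, 0, 0.1, 11], [0, 0, 0, -1.2, 0, 0.1, 11], [0, 0, 0, -1.6, 0, 0.2, 11], [0, 0, 0, -2, 0, 0.2, 11]]
  ]
}}

```text
time_s: 4.47
tcp_pos: [0.521, 0.2182, 0.0157]
ee_rot: [[-0.096, -0.0, -0.995], [0.995, -0.0, -0.096], [-0.0, -1.0, 0.0]]
wrist_force: [0.4, -0.0, 0.3]
gripper_width: 0.113
```

```bash
python3 st.py; python3 - <<'E'
from station import r, optics
import cv2
d=optics.capture("top"); cv2.imwrite("pics/top3.png",cv2.resize(d["image"][90:220,150:350,::-1],None,fx=4,fy=4,interpolation=2))
d=optics.capture("scene"); cv2.imwrite("pics/scene3.png",cv2.resize(d["image"][130:270,170:340,::-1],None,fx=4,fy=4,interpolation=2))
E
```

```text
t 4.4667 tcp [0.521 0.218 0.016] head 95.5 tilt 1.0 F [ 0.435 -0.02   0.27 ] M [-0.01   0.077 -0.038] g 0.113
```

View pics/top3.png

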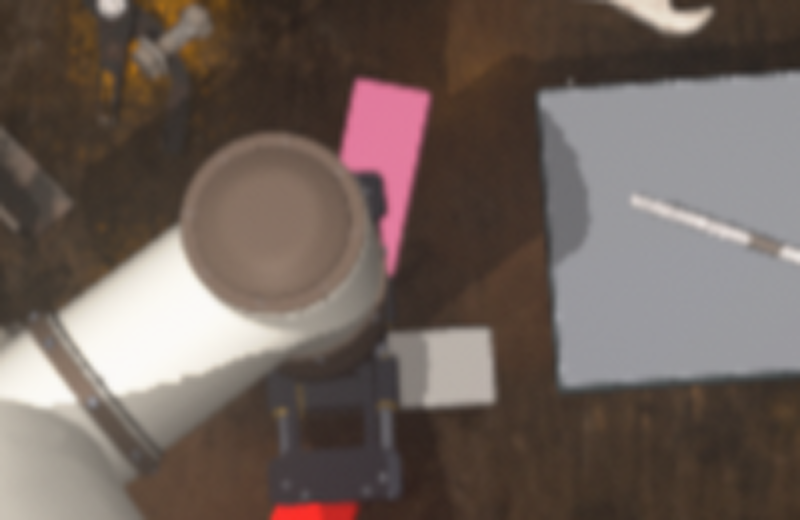

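View pics/scene3.png

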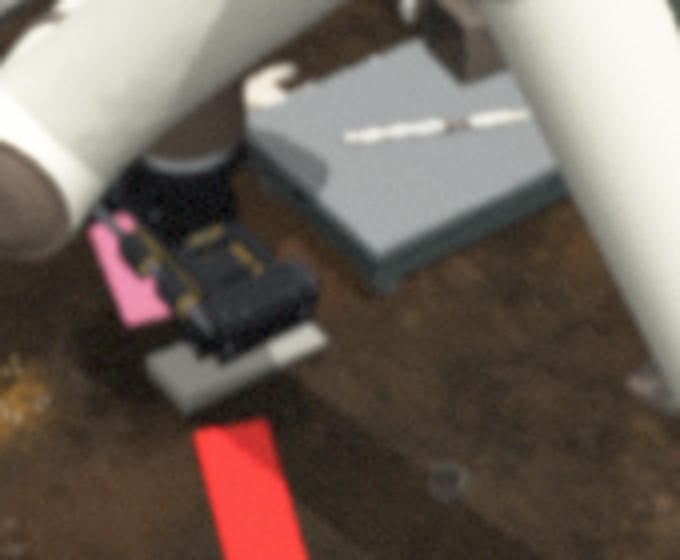

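```bash
cat >> h.py <<'E'
def w2px(n,p):
    f,cx,cy,T=CAM[n];T=np.array(T);F=210/np.tan(np.radians(f/2))
    c=T[:,:3].T@(np.array(p)-T[:,3]);return np.array([cx+F*c[0]/c[2],cy+F*c[1]/c[2]])
E
python3 - <<'E'
from h import *
for p in([.521,.218,.005],[.521,.218,.075],[.521,.218,.15],[.519,.248,.008]):
    print(p,(w2px("scene",p)-[170,130]+.5)*4-.5,(w2px("top",p)-[150,90]+.5)*4-.5)
from station import r,optics
for k in("scene","top"):
    d=optics.capture(k);print(d["fov_y"],d["cx"],d["cy"],np.abs(d["cam_to_world"][:3]-np.array(CAM[k][3])).max())
s=r.sense();print(s["joints"],s["effort"])
E
```

```text
[0.521, 0.218, 0.005] [206.421 374.57 ] [347.722 376.323]
[0.521, 0.218, 0.075] [200.459 301.811] [337.715 355.182]
[0.521, 0.218, 0.15] [193.602 218.133] [325.617 329.622]
[0.519, 0.248, 0.008] [168.824 388.843] [299.953 377.395]
43.92513254853862 272.60688043589425 207.93234409237297 4.9962203053866006e-05
45.843937548776836 272.6127449476598 205.92066068941986 4.924644631948416e-05
[ 39.174  28.167 -21.071   0.002 -40.749 -33.682] [ -0.136 -38.693  13.056   2.95   -0.022   0.002]
```

```bash
python3 - <<'E'
from station import r, optics
import cv2
d=optics.capture("scene"); cv2.imwrite("pics/scene4.png",cv2.resize(d["image"][160:250,180:270,::-1],None,fx=6.6,fy=6.6,interpolation=2))
E
```

```text
(no output)
```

View pics/scene4.png

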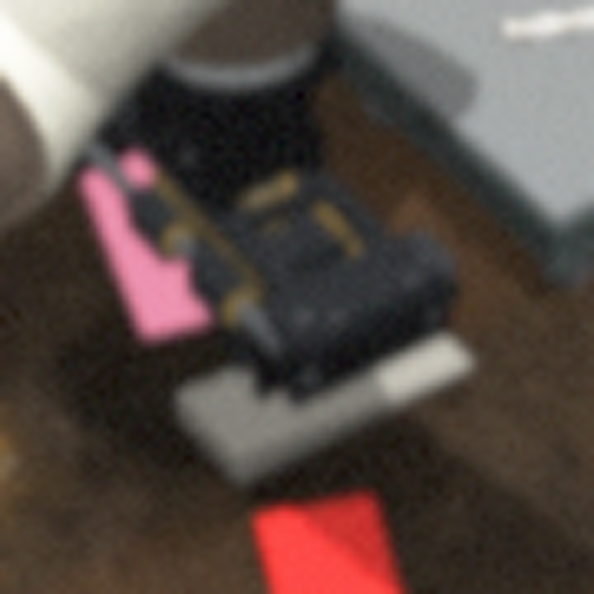

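```bash
python3 - <<'E'
from h import *
for z in(.016,.075,.1):
  for c in((285,375),(450,300),(280,310),(445,235)): print(z,c,crop("scene",*c,z,180,160,6.6))
# top3: near end of body corners
for z in(.075,.1,.13):
  for c in((272,500),(400,497),(272,378),(398,375)): print(z,c,crop("top",*c,z,150,90,4))
E
```

```text
0.016 (285, 375) [0.533 0.206 0.016]
0.016 (450, 300) [0.538 0.123 0.016]
0.016 (280, 310) [0.57  0.19  0.016]
0.016 (445, 235) [0.576 0.105 0.016]
0.075 (285, 375) [0.478 0.231 0.075]
0.075 (450, 300) [0.483 0.153 0.075]
0.075 (280, 310) [0.513 0.215 0.075]
0.075 (445, 235) [0.519 0.135 0.075]
0.1 (285, 375) [0.454 0.241 0.1  ]
0.1 (450, 300) [0.459 0.165 0.1  ]
0.1 (280, 310) [0.488 0.226 0.1  ]
0.1 (445, 235) [0.494 0.148 0.1  ]
0.075 (272, 500) [0.432 0.254 0.075]
0.075 (400, 497) [0.436 0.178 0.075]
0.075 (272, 378) [0.506 0.257 0.075]
0.075 (398, 375) [0.51  0.181 0.075]
0.1 (272, 500) [0.43  0.251 0.1  ]
0.1 (400, 497) [0.433 0.176 0.1  ]
0.1 (272, 378) [0.502 0.254 0.1  ]
0.1 (398, 375) [0.505 0.18  0.1  ]
0.13 (272, 500) [0.426 0.247 0.13 ]
0.13 (400, 497) [0.43  0.174 0.13 ]
0.13 (272, 378) [0.496 0.25  0.13 ]
0.13 (398, 375) [0.5   0.178 0.13 ]
```

The picture shows the wedge hasn't moved (thin corner still at scene raw (251,215)), and the fingers seem to be above it at about (222,217). I'll back off behind the heel and feel the bench height.

>>> {"api": "step_arm", "payload": {
  "moves": [
    [[0, 0, 0, 1.2, 0, 0, 11], [0, 0, 0, 2.4, 0, 0, 11], [0, 0, 0, 3.6, 0, 0, 11], [0, 0, 0, 4.8, 0, 0, 11], [0, 0, 0, 6.0, 0, 0, 11]]
  ]
}}

```text
time_s: 5.13
tcp_pos: [0.5152, 0.2802, 0.0157]
ee_rot: [[-0.097, 0.0, -0.995], [0.995, 0.0, -0.097], [0.0, -1.0, -0.0]]
wrist_force: [0.3, 0.3, 0.2]
gripper_width: 0.111
```

>>> {"api": "step_arm", "payload": {
  "moves": [
    [[0, 0, 0, 0.5, 0, 0, 11], [0, 0, 0, 0.5, 0, 0, 11], [0, 0, 0, 0.5, 0.2, 0, 11], [0, 0, 0, 0.5, 0.2, 0, 11], [0, 0, 0, 0.5, 0.2, 0, 11]]
  ]
}}

```text
time_s: 5.55
tcp_pos: [0.5147, 0.2826, 0.0134]
ee_rot: [[-0.095, -0.001, -0.995], [0.995, -0.001, -0.095], [-0.001, -1.0, 0.001]]
wrist_force: [-0.2, 0.1, 0.5]
gripper_width: 0.112
```

```bash
python3 st.py; python3 - <<'E'
from station import r, optics
import cv2
d=optics.capture("scene"); cv2.imwrite("pics/scene5.png",cv2.resize(d["image"][160:250,180:270,::-1],None,fx=6.6,fy=6.6,interpolation=2))
E
```

```text
t 5.55 tcp [0.515 0.283 0.013] head 95.46 tilt 1.0 F [-0.24   0.135  0.541] M [-0.02   0.125  0.026] g 0.112
```

View pics/scene5.png

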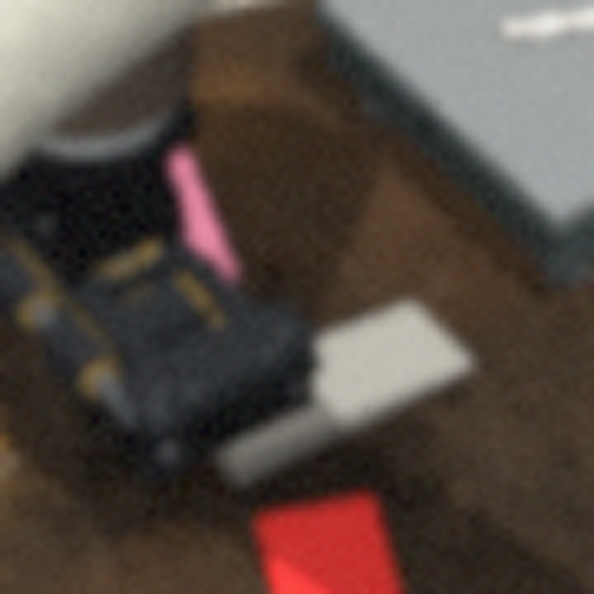

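>>> {"api": "step_arm", "payload": {
  "moves": [
    [[0, 0, 0, 0, 0.1, 0, 11], [0, 0, 0, 0, 0.1, 0, 11], [0, 0, 0, 0, 0.2, 0, 11], [0, 0, 0, 0, 0.2, 0, 11], [0, 0, 0, 0, 0.2, 0, 11]]
  ]
}}

```text
time_s: 6.02
tcp_pos: [0.5149, 0.2832, 0.0116]
ee_rot: [[-0.096, -0.0, -0.995], [0.995, -0.0, -0.096], [-0.0, -1.0, 0.0]]
wrist_force: [1.0, 0.5, -0.5]
gripper_width: 0.11
```

>>> {"api": "step_arm", "payload": {
  "moves": [
    [[0, 0, 0, 0, 0.1, 0, 11], [0, 0, 0, 0, 0.1, 0, 11], [0, 0, 0, 0, 0.1, 0, 11], [0, 0, 0, 0, 0.1, 0, 11], [0, 0, 0, 0, 0.1, 0, 11]]
  ]
}}

```text
time_s: 6.43
tcp_pos: [0.5149, 0.2834, 0.0107]
ee_rot: [[-0.096, 0.0, -0.995], [0.995, 0.0, -0.096], [0.0, -1.0, -0.0]]
wrist_force: [-0.7, 0.3, 0.4]
gripper_width: 0.11
```

>>> {"api": "step_arm", "payload": {
  "moves": [
    [[0, 0, 0, 0, 0.05, 0, 11], [0, 0, 0, 0, 0.1, 0, 11], [0, 0, 0, 0, 0.15, 0, 11], [0, 0, 0, 0, 0.2, 0, 11], [0, 0, 0, 0, 0.2, 0, 11]]
  ]
}}

```text
time_s: 6.85
tcp_pos: [0.5148, 0.2832, 0.0086]
ee_rot: [[-0.096, -0.0, -0.995], [0.995, -0.0, -0.096], [-0.0, -1.0, 0.0]]
wrist_force: [0.1, 0.7, 0.6]
gripper_width: 0.111
```

>>> {"api": "step_arm", "payload": {
  "moves": [
    [[0, 0, 0, 0, 0.05, 0, 11], [0, 0, 0, 0, 0.1, 0, 11], [0, 0, 0, 0, 0.15, 0, 11], [0, 0, 0, 0, 0.2, 0, 11], [0, 0, 0, 0, 0.2, 0, 11]]
  ]
}}

```text
time_s: 7.27
tcp_pos: [0.5148, 0.2832, 0.0066]
ee_rot: [[-0.096, -0.0, -0.995], [0.995, -0.0, -0.096], [-0.0, -1.0, 0.0]]
wrist_force: [-0.2, -0.2, -0.3]
gripper_width: 0.113
```

>>> {"api": "step_arm", "payload": {
  "moves": [
    [[0, 0, 0, 0, 0.05, 0, 11], [0, 0, 0, 0, 0.1, 0, 11], [0, 0, 0, 0, 0.15, 0, 11], [0, 0, 0, 0, 0.2, 0, 11], [0, 0, 0, 0, 0.2, 0, 11]]
  ]
}}

```text
time_s: 7.68
tcp_pos: [0.5148, 0.2833, 0.0046]
ee_rot: [[-0.096, -0.0, -0.995], [0.995, -0.0, -0.096], [-0.0, -1.0, 0.0]]
wrist_force: [-0.8, -0.2, 0.2]
gripper_width: 0.11
```

>>> {"api": "step_arm", "payload": {
  "moves": [
    [[0, 0, 0, 0, 0.05, 0, 11], [0, 0, 0, 0, 0.1, 0, 11], [0, 0, 0, 0, 0.15, 0, 11], [0, 0, 0, 0, 0.2, 0, 11], [0, 0, 0, 0, 0.2, 0, 11]]
  ]
}}

```text
time_s: 8.1
tcp_pos: [0.5148, 0.2833, 0.0026]
ee_rot: [[-0.096, -0.0, -0.995], [0.995, -0.0, -0.096], [-0.0, -1.0, 0.0]]
wrist_force: [0.4, -0.2, 0.6]
gripper_width: 0.112
```

```bash
python3 st.py; python3 - <<'E'
from station import r, optics
import cv2
d=optics.capture("scene"); cv2.imwrite("pics/scene6.png",cv2.resize(d["image"][160:250,180:270,::-1],None,fx=6.6,fy=6.6,interpolation=2))
E
```

```text
t 8.1 tcp [0.515 0.283 0.003] head 95.5 tilt 1.0 F [ 0.363 -0.17   0.607] M [-0.023  0.107 -0.022] g 0.112
```

View pics/scene6.png

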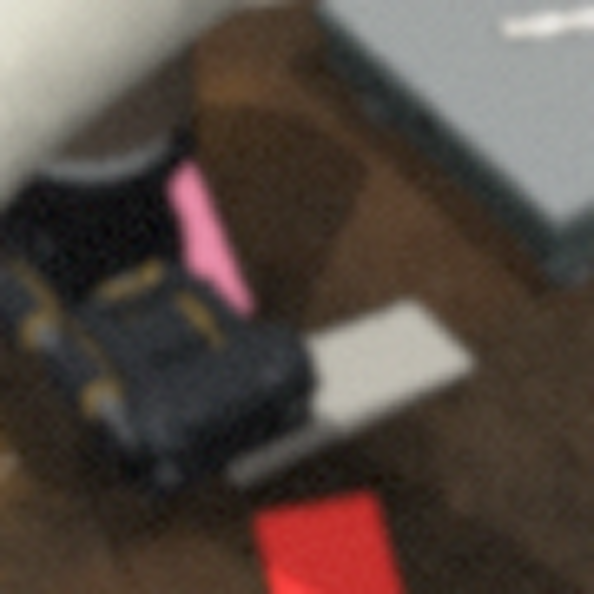

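>>> {"api": "step_arm", "payload": {
  "moves": [
    [[0, 0, 0, 0, 0.05, 0, 11], [0, 0, 0, 0, 0.1, 0, 11], [0, 0, 0, 0, 0.15, 0, 11], [0, 0, 0, 0, 0.2, 0, 11], [0, 0, 0, 0, 0.2, 0, 11]]
  ]
}}

```text
time_s: 8.57
tcp_pos: [0.5149, 0.2833, 0.0006]
ee_rot: [[-0.096, -0.0, -0.995], [0.995, -0.0, -0.096], [-0.0, -1.0, 0.0]]
wrist_force: [-0.7, 0.2, -0.2]
gripper_width: 0.117
```

>>> {"api": "step_arm", "payload": {
  "moves": [
    [[0, 0, 0, 0, 0.05, 0, 11], [0, 0, 0, 0, 0.1, 0, 11], [0, 0, 0, 0, 0.15, 0, 11], [0, 0, 0, 0, 0.2, 0, 11], [0, 0, 0, 0, 0.2, 0, 11]]
  ]
}}

```text
time_s: 8.98
tcp_pos: [0.5148, 0.2832, -0.0014]
ee_rot: [[-0.096, -0.0, -0.995], [0.995, -0.0, -0.096], [-0.0, -1.0, 0.0]]
wrist_force: [-0.8, 0.6, 0.2]
gripper_width: 0.112
```

>>> {"api": "step_arm", "payload": {
  "moves": [
    [[0, 0, 0, 0, 0.05, 0, 11], [0, 0, 0, 0, 0.1, 0, 11], [0, 0, 0, 0, 0.15, 0, 11], [0, 0, 0, 0, 0.2, 0, 11], [0, 0, 0, 0, 0.2, 0, 11]]
  ]
}}

```text
time_s: 9.4
tcp_pos: [0.5148, 0.2833, -0.0034]
ee_rot: [[-0.096, -0.0, -0.995], [0.995, -0.0, -0.096], [-0.0, -1.0, 0.0]]
wrist_force: [-0.0, -0.5, 0.5]
gripper_width: 0.107
```

>>> {"api": "step_arm", "payload": {
  "moves": [
    [[0, 0, 0, 0, 0.05, 0, 11], [0, 0, 0, 0, 0.1, 0, 11], [0, 0, 0, 0, 0.15, 0, 11], [0, 0, 0, 0, 0.2, 0, 11], [0, 0, 0, 0, 0.2, 0, 11]]
  ]
}}

```text
time_s: 9.82
tcp_pos: [0.5148, 0.2833, -0.0054]
ee_rot: [[-0.096, -0.0, -0.995], [0.995, -0.0, -0.096], [-0.0, -1.0, 0.0]]
wrist_force: [-0.8, -0.6, 0.3]
gripper_width: 0.11
```

>>> {"api": "step_arm", "payload": {
  "moves": [
    [[0, 0, 0, 0, 0.05, 0, 11], [0, 0, 0, 0, 0.1, 0, 11], [0, 0, 0, 0, 0.15, 0, 11], [0, 0, 0, 0, 0.2, 0, 11], [0, 0, 0, 0, 0.2, 0, 11]]
  ]
}}

```text
time_s: 10.23
tcp_pos: [0.5148, 0.2833, -0.0074]
ee_rot: [[-0.096, -0.0, -0.995], [0.995, -0.0, -0.096], [-0.0, -1.0, 0.0]]
wrist_force: [-0.5, 0.8, -0.1]
gripper_width: 0.106
```

```bash
python3 st.py; python3 - <<'E'
from station import r, optics
import cv2
d=optics.capture("scene"); cv2.imwrite("pics/scene7.png",cv2.resize(d["image"][160:250,180:270,::-1],None,fx=6.6,fy=6.6,interpolation=2))
E
```

```text
t 10.2333 tcp [ 0.515  0.283 -0.007] head 95.5 tilt 1.0 F [-0.536  0.774 -0.137] M [0.019 0.145 0.021] g 0.106
```

View pics/scene7.png

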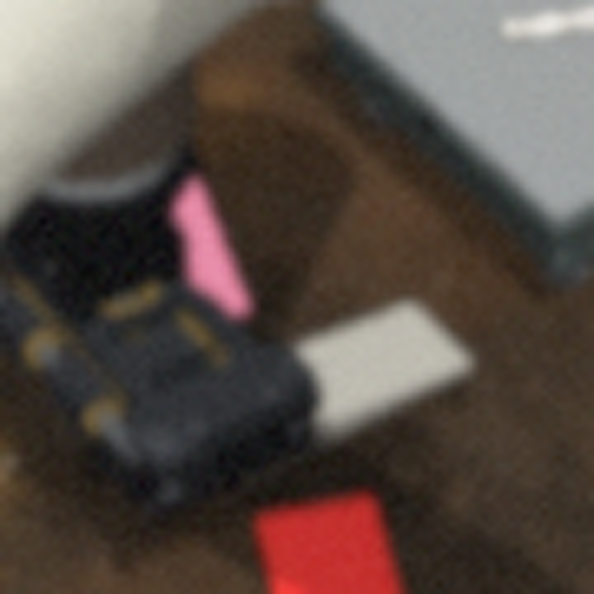

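>>> {"api": "step_arm", "payload": {
  "moves": [
    [[0, 0, 0, 0, 0.05, 0, 11], [0, 0, 0, 0, 0.1, 0, 11], [0, 0, 0, 0, 0.15, 0, 11], [0, 0, 0, 0, 0.2, 0, 11], [0, 0, 0, 0, 0.2, 0, 11]]
  ]
}}

```text
time_s: 10.7
tcp_pos: [0.5148, 0.2833, -0.0094]
ee_rot: [[-0.096, -0.0, -0.995], [0.995, -0.0, -0.096], [-0.0, -1.0, 0.0]]
wrist_force: [0.2, 0.2, -0.8]
gripper_width: 0.11
```

>>> {"api": "step_arm", "payload": {
  "moves": [
    [[0, 0, 0, 0, 0.05, 0, 11], [0, 0, 0, 0, 0.1, 0, 11], [0, 0, 0, 0, 0.15, 0, 11], [0, 0, 0, 0, 0.2, 0, 11], [0, 0, 0, 0, 0.2, 0, 11]]
  ]
}}

```text
time_s: 11.12
tcp_pos: [0.5148, 0.2832, -0.0114]
ee_rot: [[-0.096, -0.0, -0.995], [0.995, -0.0, -0.096], [-0.0, -1.0, 0.0]]
wrist_force: [0.3, 0.5, -0.2]
gripper_width: 0.11
```

>>> {"api": "step_arm", "payload": {
  "moves": [
    [[0, 0, 0, 0, 0.05, 0, 11], [0, 0, 0, 0, 0.1, 0, 11], [0, 0, 0, 0, 0.15, 0, 11], [0, 0, 0, 0, 0.2, 0, 11], [0, 0, 0, 0, 0.2, 0, 11]]
  ]
}}

```text
time_s: 11.53
tcp_pos: [0.5148, 0.2833, -0.0134]
ee_rot: [[-0.096, -0.0, -0.995], [0.995, -0.0, -0.096], [-0.0, -1.0, 0.0]]
wrist_force: [-0.1, -0.2, 0.5]
gripper_width: 0.111
```

>>> {"api": "step_arm", "payload": {
  "moves": [
    [[0, 0, 0, 0, 0.06, 0, 11], [0, 0, 0, 0, 0.12, 0, 11], [0, 0, 0, 0, 0.18, 0, 11], [0, 0, 0, 0, 0.24, 0, 11], [0, 0, 0, 0, 0.3, 0, 11]]
  ]
}}

```text
time_s: 11.95
tcp_pos: [0.5149, 0.2833, -0.0164]
ee_rot: [[-0.096, -0.0, -0.995], [0.995, -0.0, -0.096], [-0.0, -1.0, 0.0]]
wrist_force: [0.5, 0.0, -1.0]
gripper_width: 0.109
```

```bash
python3 st.py; python3 - <<'E'
from station import r, optics
import cv2
d=optics.capture("scene"); cv2.imwrite("pics/scene8.png",cv2.resize(d["image"][120:270,120:290,::-1],None,fx=4,fy=4,interpolation=2))
d=optics.capture("top"); cv2.imwrite("pics/top8.png",cv2.resize(d["image"][90:220,150:350,::-1],None,fx=4,fy=4,interpolation=2))
E
```

```text
t 11.95 tcp [ 0.515  0.283 -0.016] head 95.5 tilt 1.0 F [ 0.526  0.01  -0.957] M [0.032 0.104 0.021] g 0.109
```

View pics/scene8.png

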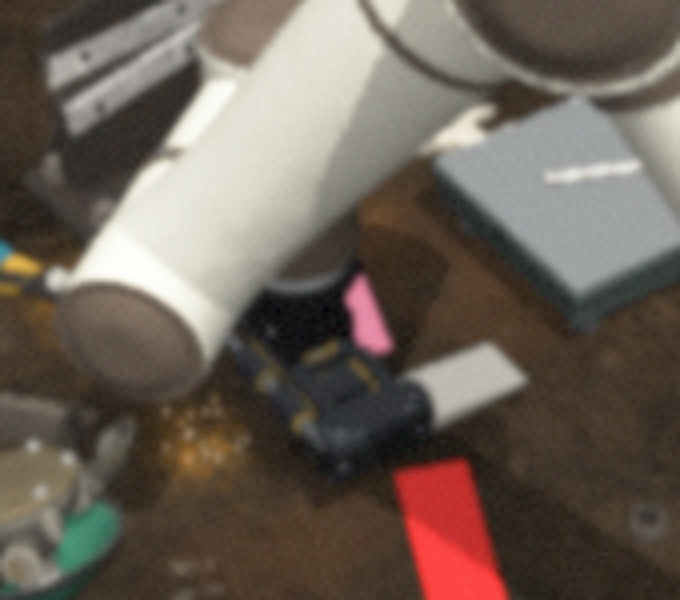

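View pics/top8.png

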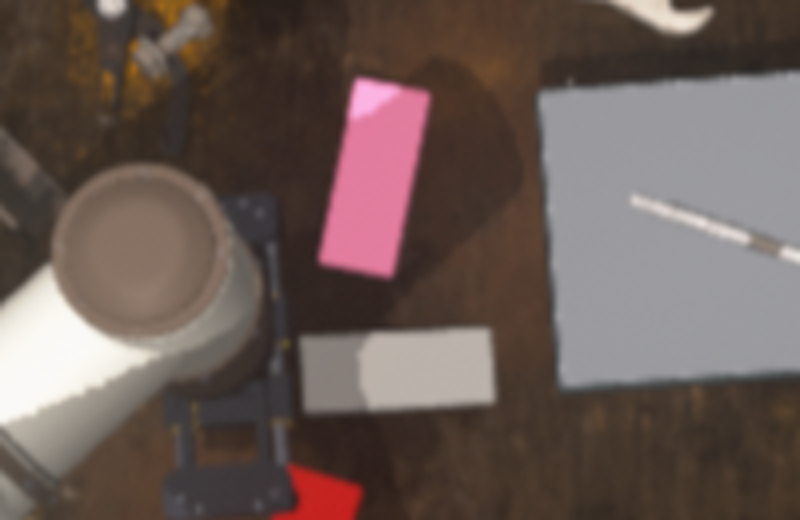

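```bash
python3 - <<'E'
from h import *
from scipy.optimize import least_squares
def tri(s,t):
    us=np.array([(s[0]+.5)/4-.5+120,(s[1]+.5)/4-.5+120]);ut=np.array([(t[0]+.5)/4-.5+150,(t[1]+.5)/4-.5+90])
    o=least_squares(lambda p:np.r_[w2px("scene",p)-us,w2px("top",p)-ut],[.5,.25,.1]);return o.x,o.fun
print(tri((318,430),(168,515)),tri((428,383),(296,508)))
print(tri((335,475),(168,515)),tri((433,425),(296,508)))
# feature: far-end of rail / gold screws: top (285,344) gold , scene (265,380)/(300,420)?
for z in np.arange(0,.2,.02): print(z.round(2),(w2px("scene",[.515,.283,z])-120+.5)*4-.5,(w2px("scene",[.515-.095,.283+.037,z])-120+.5)*4-.5,(w2px("scene",[.515-.095,.283-.037,z])-120+.5)*4-.5)
E
```

```text
(array([0.421, 0.313, 0.125]), array([ 3.452,  0.672, -2.638, -1.915])) (array([0.425, 0.237, 0.125]), array([ 2.279,  0.374, -1.682, -1.238]))
(array([0.421, 0.313, 0.087]), array([ 0.134,  0.026, -0.103, -0.075])) (array([0.428, 0.239, 0.087]), array([ 0.692,  0.112, -0.517, -0.381]))
0.0 [326.443 458.956] [337.602 570.569] [438.107 527.535]
0.02 [323.976 438.737] [335.116 550.399] [436.677 507.347]
0.04 [321.461 418.121] [332.579 529.813] [435.218 486.75 ]
0.06 [318.896 397.099] [329.988 508.798] [433.729 465.733]
0.08 [316.28  375.657] [327.344 487.34 ] [432.21  444.282]
0.1 [313.611 353.782] [324.643 465.425] [430.659 422.384]
0.12 [310.888 331.463] [321.884 443.039] [429.075 400.026]
0.14 [308.109 308.684] [319.064 420.166] [427.458 377.191]
0.16 [305.272 285.432] [316.183 396.789] [425.805 353.865]
0.18 [302.376 261.691] [313.238 372.893] [424.117 330.032]
```

```bash
python3 - <<'E'
from h import *
from scipy.optimize import least_squares
raw=lambda c,o:np.array([(c[0]+.5)/4-.5+o[0],(c[1]+.5)/4-.5+o[1]])
def tri(s,t):
    us=raw(s,(190,110));ut=raw(t,(210,90))
    o=least_squares(lambda p:np.r_[w2px("scene",p)-us,w2px("top",p)-ut],[.5,.25,.1]);return o.x,o.fun
for n,s,t in (("FL",(153,204),(299,91)),("NL",(300,334),(320,390)),("NR",(561,208),(727,358)),
 ("tkF",(66,440),(59,336)),("tkN",(105,483),(65,414)),("tnF",(210,382),(251,328)),("tnN",(247,420),(257,402))): print(n,*tri(s,t))
E
```

```text
FL [0.693 0.102 0.064] [ 0.664  0.118 -0.445 -0.326]
NL [0.505 0.085 0.071] [ 0.5    0.061 -0.346 -0.26 ]
NR [ 0.531 -0.159  0.067] [ 0.71   0.027 -0.445 -0.347]
tkF [0.545 0.25  0.014] [ 0.658  0.126 -0.49  -0.356]
tkN [0.496 0.245 0.012] [ 0.681  0.12  -0.513 -0.375]
tnF [0.556 0.129 0.004] [ 0.862  0.128 -0.613 -0.455]
tnN [0.509 0.125 0.003] [ 1.031  0.139 -0.74  -0.552]
```

>>> {"api": "step_arm", "payload": {
  "moves": [
    [[0, 0, 0, 0, 0.1, 0, 11], [0, 0, 0, 0, 0.2, 0, 11], [0, 0, 0, 0, 0.3, 0, 11], [0, 0, 0, 0, 0.4, 0, 11], [0, 0, 0, 0, 0.4, 0, 11]]
  ]
}}

```text
time_s: 12.47
tcp_pos: [0.515, 0.2834, -0.0166]
ee_rot: [[-0.097, 0.001, -0.995], [0.995, -0.0, -0.097], [-0.001, -1.0, -0.001]]
wrist_force: [-7.1, -2.1, 21.4]
gripper_width: 0.11
```

>>> {"api": "step_arm", "payload": {
  "moves": [
    [[0, 0, 0, 0, 0.1, 0, 11], [0, 0, 0, 0, 0.2, 0, 11], [0, 0, 0, 0, 0.3, 0, 11], [0, 0, 0, 0, 0.3, 0, 11], [0, 0, 0, 0, 0.3, 0, 11]]
  ]
}}

```text
time_s: 12.88
tcp_pos: [0.515, 0.2834, -0.0167]
ee_rot: [[-0.098, 0.001, -0.995], [0.995, -0.001, -0.098], [-0.001, -1.0, -0.001]]
wrist_force: [-12.0, -5.1, 37.1]
gripper_width: 0.108
```

>>> {"api": "step_arm", "payload": {
  "moves": [
    [[0, 0, 0, 0, 0.1, 0, 11], [0, 0, 0, 0, 0.2, 0, 11], [0, 0, 0, 0, 0.3, 0, 11], [0, 0, 0, 0, 0.3, 0, 11], [0, 0, 0, 0, 0.3, 0, 11]]
  ]
}}

```text
time_s: 13.3
tcp_pos: [0.5151, 0.2834, -0.0167]
ee_rot: [[-0.099, 0.002, -0.995], [0.995, -0.001, -0.099], [-0.001, -1.0, -0.002]]
wrist_force: [-18.9, -6.4, 54.4]
gripper_width: 0.107
```

Bench contact came at a reported TCP z of -0.0165, so the tips stand about 16 mm short of the reported TCP rather than 11 mm ahead. I chained two moves too many and pressed 54 N on the bench. I'll raise now and push with the tips about 4 mm up.

>>> {"api": "step_arm", "payload": {
  "moves": [
    [[0, 0, 0, 0, -0.5, 0, 11], [0, 0, 0, 0, -1, 0, 11], [0, 0, 0, 0, -1.4, 0, 11], [0, 0, 0, 0, -1.4, 0, 11], [0, 0, 0, 0, -1.4, 0, 11]]
  ]
}}

```text
time_s: 13.72
tcp_pos: [0.5148, 0.2832, -0.0129]
ee_rot: [[-0.096, -0.001, -0.995], [0.995, -0.0, -0.096], [-0.0, -1.0, 0.001]]
wrist_force: [-0.0, -0.6, -0.1]
gripper_width: 0.109
```

```bash
python3 st.py .519 .258 -.0125 95.7
```

```text
t 13.7167 tcp [ 0.515  0.283 -0.013] head 95.49 tilt 1.0 F [-0.037 -0.554 -0.053] M [0.    0.107 0.049] g 0.109
[0.519, 0.258, -0.0125, 95.7] [-0.001 -0.004 -0.    -2.548 -0.037 -0.176]
```

>>> {"api": "step_arm", "payload": {
  "moves": [
    [[0, 0, 0, -0.8, 0, 0, 11], [0, 0, 0, -1.6, 0, -0.1, 11], [0, 0, 0, -2.2, 0, -0.1, 11], [0, 0, 0, -2.7, 0, -0.2, 11], [0, 0, 0, -3.2, 0, -0.2, 11]]
  ]
}}

```text
time_s: 14.13
tcp_pos: [0.5202, 0.251, -0.0126]
ee_rot: [[-0.095, 0.0, -0.995], [0.995, 0.0, -0.095], [0.0, -1.0, -0.0]]
wrist_force: [-0.3, 0.7, -1.8]
gripper_width: 0.11
```

```bash
python3 st.py; python3 - <<'E'
from station import r, optics
import cv2
d=optics.capture("top"); cv2.imwrite("pics/top9.png",cv2.resize(d["image"][90:220,150:350,::-1],None,fx=4,fy=4,interpolation=2))
E
```

```text
t 14.1333 tcp [ 0.52   0.251 -0.013] head 95.46 tilt 1.0 F [-0.329  0.723 -1.838] M [0.392 0.186 0.003] g 0.11
```

View pics/top9.png

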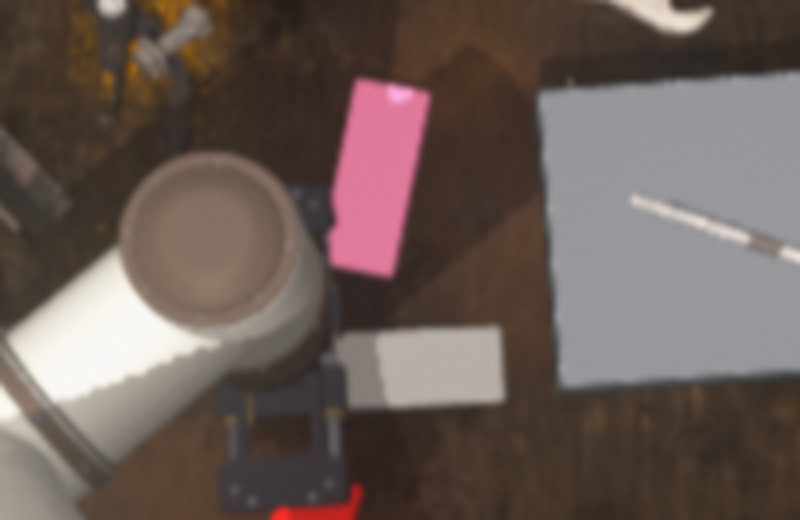

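The thin end moved from crop column 495 to about 503, so the wedge is now being pushed. I'll carry on.

>>> {"api": "step_arm", "payload": {
  "moves": [
    [[0, 0, 0, -0.4, 0, 0, 11], [0, 0, 0, -0.8, 0, 0.1, 11], [0, 0, 0, -1.2, 0, 0.1, 11], [0, 0, 0, -1.6, 0, 0.2, 11], [0, 0, 0, -2, 0, 0.2, 11]]
  ]
}}

```text
time_s: 14.6
tcp_pos: [0.5198, 0.2313, -0.0122]
ee_rot: [[-0.096, 0.0, -0.995], [0.995, 0.0, -0.096], [0.0, -1.0, -0.0]]
wrist_force: [-1.1, 2.0, -0.4]
gripper_width: 0.109
```

>>> {"api": "step_arm", "payload": {
  "moves": [
    [[0, 0, 0, -0.4, 0, 0, 11], [0, 0, 0, -0.8, 0, 0.1, 11], [0, 0, 0, -1.2, 0, 0.1, 11], [0, 0, 0, -1.6, 0, 0.2, 11], [0, 0, 0, -2, 0, 0.2, 11]]
  ]
}}

```text
time_s: 15.02
tcp_pos: [0.5198, 0.2111, -0.0122]
ee_rot: [[-0.096, 0.0, -0.995], [0.995, 0.0, -0.096], [0.0, -1.0, -0.0]]
wrist_force: [0.1, 1.4, -1.0]
gripper_width: 0.108
```

```bash
python3 st.py; python3 - <<'E'
from station import r, optics
import cv2
d=optics.capture("top"); cv2.imwrite("pics/top10.png",cv2.resize(d["image"][90:220,150:350,::-1],None,fx=4,fy=4,interpolation=2))
d=optics.capture("scene"); cv2.imwrite("pics/scene10.png",cv2.resize(d["image"][130:270,170:340,::-1],None,fx=4,fy=4,interpolation=2))
E
```

```text
t 15.0167 tcp [ 0.52   0.211 -0.012] head 95.5 tilt 1.0 F [ 0.108  1.436 -1.022] M [0.456 0.141 0.027] g 0.108
```

View pics/top10.png

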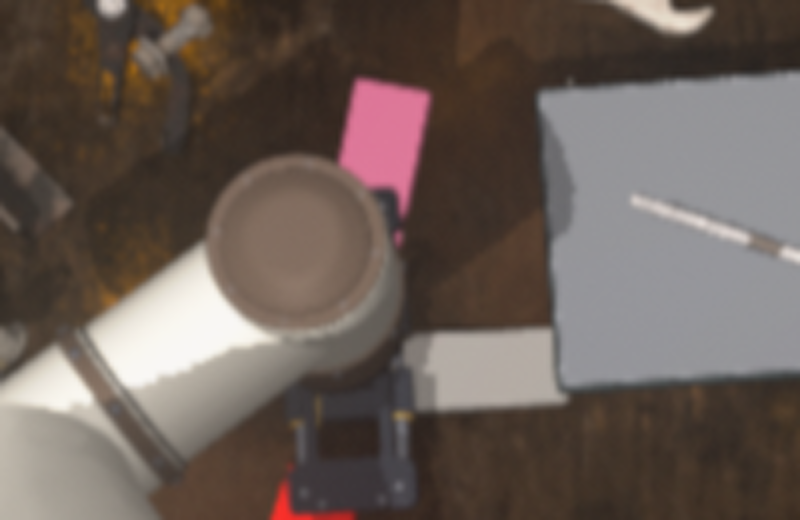

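View pics/scene10.png

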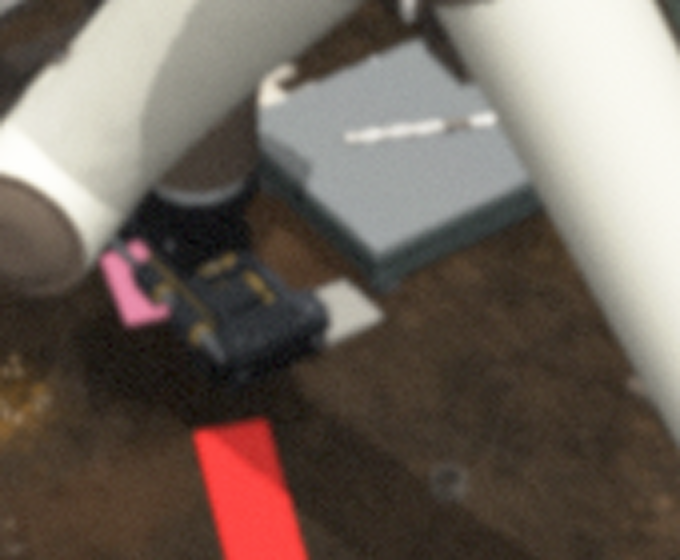

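>>> {"api": "step_arm", "payload": {
  "moves": [
    [[0, 0, 0, -0.4, 0, 0, 11], [0, 0, 0, -0.8, 0, 0.1, 11], [0, 0, 0, -1.2, 0, 0.1, 11], [0, 0, 0, -1.6, 0, 0.2, 11], [0, 0, 0, -2, 0, 0.2, 11]]
  ]
}}

```text
time_s: 15.53
tcp_pos: [0.5197, 0.191, -0.0122]
ee_rot: [[-0.096, 0.0, -0.995], [0.995, 0.0, -0.096], [0.0, -1.0, -0.0]]
wrist_force: [-0.3, 2.3, -1.1]
gripper_width: 0.111
```

>>> {"api": "step_arm", "payload": {
  "moves": [
    [[0, 0, 0, -0.2, 0, 0, 11], [0, 0, 0, -0.4, 0, 0, 11], [0, 0, 0, -0.6, 0, 0, 11], [0, 0, 0, -0.8, 0, 0, 11], [0, 0, 0, -1, 0, 0, 11]]
  ]
}}

```text
time_s: 15.95
tcp_pos: [0.5213, 0.1825, -0.0122]
ee_rot: [[-0.096, 0.002, -0.995], [0.995, 0.002, -0.096], [0.002, -1.0, -0.002]]
wrist_force: [-1.3, 7.5, -2.7]
gripper_width: 0.108
```

```bash
python3 st.py; python3 - <<'E'
from station import r, optics
import cv2
d=optics.capture("top"); cv2.imwrite("pics/top11.png",cv2.resize(d["image"][90:220,150:350,::-1],None,fx=4,fy=4,interpolation=2))
E
```

```text
t 15.95 tcp [ 0.521  0.183 -0.012] head 95.49 tilt 1.0 F [-1.273  7.511 -2.657] M [ 2.356  0.487 -0.074] g 0.108
```

View pics/top11.png

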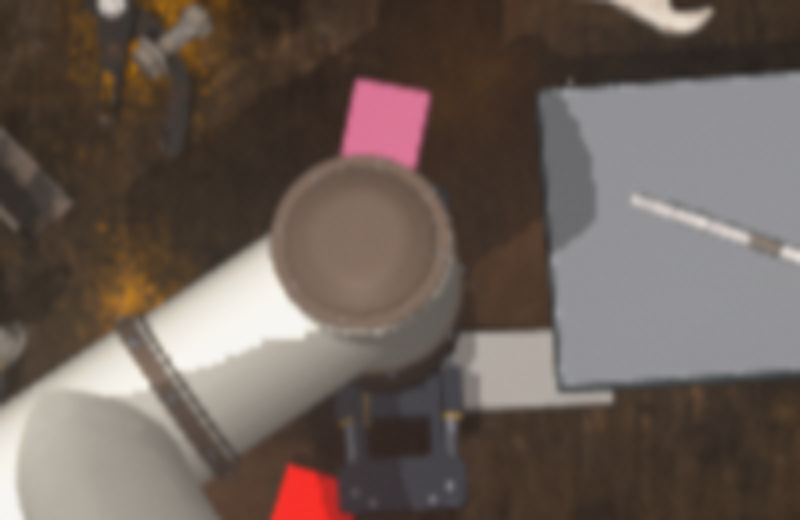

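The force is rising to 7.5 N. The top view shows the wedge tip near corner at (612,398), with the tip under the foot. I'll settle, then creep.

>>> {"api": "step_arm", "payload": {
  "moves": [
    [[0, 0, 0, 0, 0, 0, 11], [0, 0, 0, 0, 0, 0, 11], [0, 0, 0, 0, 0, 0, 11], [0, 0, 0, 0, 0, 0, 11], [0, 0, 0, 0, 0, 0, 11]]
  ]
}}

```text
time_s: 16.42
tcp_pos: [0.5211, 0.1821, -0.0122]
ee_rot: [[-0.096, 0.001, -0.995], [0.995, 0.001, -0.096], [0.001, -1.0, -0.001]]
wrist_force: [-0.7, 5.6, -1.2]
gripper_width: 0.109
```

>>> {"api": "step_arm", "payload": {
  "moves": [
    [[0, 0, 0, -0.05, 0, 0, 11], [0, 0, 0, -0.1, 0, 0, 11], [0, 0, 0, -0.1, 0, 0, 11], [0, 0, 0, -0.1, 0, 0, 11], [0, 0, 0, -0.1, 0, 0, 11]]
  ]
}}

```text
time_s: 16.83
tcp_pos: [0.5214, 0.1819, -0.0121]
ee_rot: [[-0.096, 0.002, -0.995], [0.995, 0.002, -0.096], [0.002, -1.0, -0.002]]
wrist_force: [-2.6, 7.7, -2.7]
gripper_width: 0.108
```

>>> {"api": "step_arm", "payload": {
  "moves": [
    [[0, 0, 0, -0.05, 0, 0, 11], [0, 0, 0, -0.1, 0, 0, 11], [0, 0, 0, -0.1, 0, 0, 11], [0, 0, 0, -0.1, 0, 0, 11], [0, 0, 0, -0.1, 0, 0, 11]]
  ]
}}

```text
time_s: 17.25
tcp_pos: [0.5217, 0.1814, -0.0121]
ee_rot: [[-0.096, 0.002, -0.995], [0.995, 0.003, -0.096], [0.003, -1.0, -0.003]]
wrist_force: [-0.9, 8.7, -1.8]
gripper_width: 0.11
```

>>> {"api": "step_arm", "payload": {
  "moves": [
    [[0, 0, 0, -0.05, 0, 0, 11], [0, 0, 0, -0.05, 0, 0, 11], [0, 0, 0, -0.05, 0, 0, 11], [0, 0, 0, -0.05, 0, 0, 11], [0, 0, 0, -0.05, 0, 0, 11]]
  ]
}}

```text
time_s: 17.67
tcp_pos: [0.5218, 0.1811, -0.0121]
ee_rot: [[-0.096, 0.003, -0.995], [0.995, 0.003, -0.096], [0.003, -1.0, -0.003]]
wrist_force: [-0.9, 8.5, -1.3]
gripper_width: 0.106
```

```bash
python3 st.py; python3 - <<'E'
from station import r, optics
import cv2
d=optics.capture("scene"); cv2.imwrite("pics/scene12.png",cv2.resize(d["image"][130:270,170:340,::-1],None,fx=4,fy=4,interpolation=2))
E
```

```text
t 17.6667 tcp [ 0.522  0.181 -0.012] head 95.52 tilt 0.99999 F [-0.903  8.538 -1.327] M [ 2.847  0.558 -0.061] g 0.106
```

View pics/scene12.png

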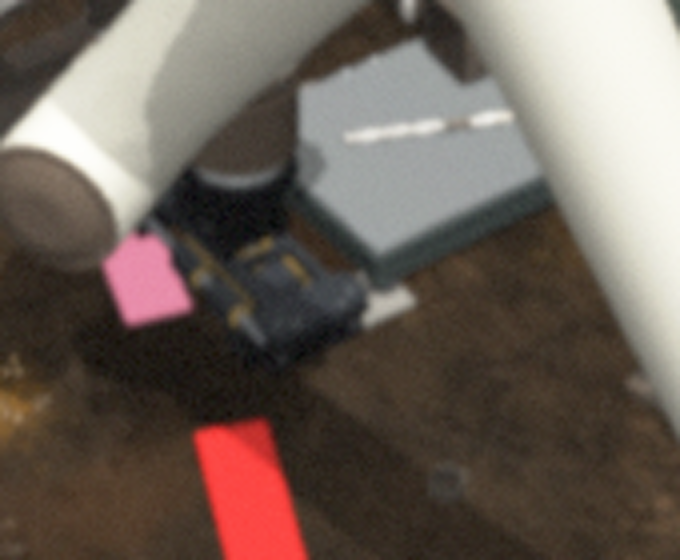

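```bash
python3 - <<'E'
from h import *
print(crop("top",612,403,.002,150,90),crop("scene",416,303,.002,170,130))
E
```

```text
[0.509 0.05  0.002] [0.512 0.052 0.002]
```

>>> {"api": "step_arm", "payload": {
  "moves": [
    [[0, 0, 0, -0.05, 0, 0, 11], [0, 0, 0, -0.05, 0, 0, 11], [0, 0, 0, -0.1, 0, 0, 11], [0, 0, 0, -0.1, 0, 0, 11], [0, 0, 0, -0.1, 0, 0, 11]]
  ]
}}

```text
time_s: 18.13
tcp_pos: [0.5221, 0.1805, -0.012]
ee_rot: [[-0.096, 0.003, -0.995], [0.995, 0.004, -0.096], [0.003, -1.0, -0.004]]
wrist_force: [-3.2, 11.1, -1.7]
gripper_width: 0.108
```

>>> {"api": "step_arm", "payload": {
  "moves": [
    [[0, 0, 0, -0.05, 0, 0, 11], [0, 0, 0, -0.05, 0, 0, 11], [0, 0, 0, -0.05, 0, 0, 11], [0, 0, 0, -0.05, 0, 0, 11], [0, 0, 0, -0.05, 0, 0, 11]]
  ]
}}

```text
time_s: 18.55
tcp_pos: [0.5223, 0.1802, -0.012]
ee_rot: [[-0.096, 0.004, -0.995], [0.995, 0.004, -0.096], [0.004, -1.0, -0.004]]
wrist_force: [-2.3, 10.9, -1.0]
gripper_width: 0.11
```

```bash
python3 st.py
```

```text
t 18.55 tcp [ 0.522  0.18  -0.012] head 95.52 tilt 0.99999 F [-2.347 10.912 -0.956] M [ 3.297  0.66  -0.061] g 0.11
```

The push is at 11 N, mid-window. I'll back off and go up and over to the plate corner.

>>> {"api": "step_arm", "payload": {
  "moves": [
    [[0, 0, 0, 0.8, 0, 0, 11], [0, 0, 0, 1.6, 0, 0, 11], [0, 0, 0, 2, -2, 0, 11], [0, 0, 0, 2, -5.5, 0, 11], [0, 0, 0, 2, -9.5, 0, 11]]
  ]
}}

```text
time_s: 18.97
tcp_pos: [0.5169, 0.1958, 0.0814]
ee_rot: [[-0.096, -0.007, -0.995], [0.995, -0.005, -0.096], [-0.005, -1.0, 0.007]]
wrist_force: [1.3, -0.8, -0.5]
gripper_width: 0.112
```

```bash
python3 st.py .532 .063 .085 95.7; python3 - <<'E'
from station import r, optics
import cv2
d=optics.capture("top"); cv2.imwrite("pics/top13.png",cv2.resize(d["image"][90:220,210:410,::-1],None,fx=4,fy=4,interpolation=2))
E
```

```text
t 18.9667 tcp [0.517 0.196 0.081] head 95.51 tilt 0.99996 F [ 1.332 -0.778 -0.5  ] M [ 0.1   -0.074 -0.022] g 0.112
[0.532, 0.063, 0.085, 95.7] [ -0.007  -0.003  -0.005 -13.362  -0.292  -0.226]
```

View pics/top13.png

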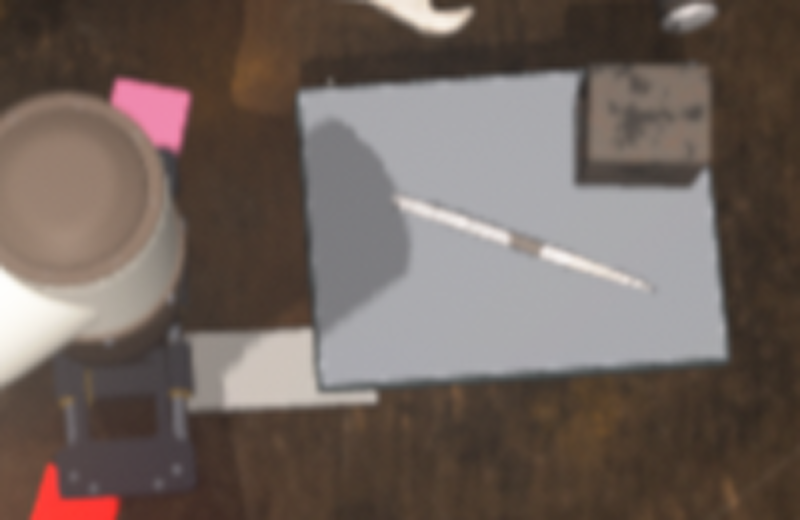

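The plate corners are unchanged at (299,91), (320,388) and (727,358), the scriber and tube are in place, and the wedge is under the corner. Next I move over the corner.

>>> {"api": "step_arm", "payload": {
  "moves": [
    [[0, 0, 0, -2.6, -0.2, 0, 11], [0, 0, 0, -5.4, -0.2, -0.1, 11], [0, 0, 0, -8.2, -0.2, -0.1, 11], [0, 0, 0, -11, -0.2, -0.2, 11], [0, 0, 0, -13.2, -0.2, -0.2, 11]]
  ]
}}

```text
time_s: 19.43
tcp_pos: [0.533, 0.0639, 0.0845]
ee_rot: [[-0.095, -0.002, -0.995], [0.995, -0.001, -0.095], [-0.001, -1.0, 0.002]]
wrist_force: [0.6, 0.2, 0.1]
gripper_width: 0.115
```

>>> {"api": "step_arm", "payload": {
  "moves": [
    [[0, 0, 0, 0, 0.4, 0, 11], [0, 0, 0, 0, 0.8, 0, 11], [0, 0, 0, 0, 1.2, 0, 11], [0, 0, 0, 0, 1.4, 0, 11], [0, 0, 0, 0, 1.4, 0, 11]]
  ]
}}

```text
time_s: 19.85
tcp_pos: [0.5332, 0.0667, 0.0698]
ee_rot: [[-0.097, -0.002, -0.995], [0.995, -0.001, -0.097], [-0.001, -1.0, 0.002]]
wrist_force: [0.2, 0.2, -0.1]
gripper_width: 0.108
```

```bash
python3 st.py .532 .063 .0535 95.7
```

```text
t 19.85 tcp [0.533 0.067 0.07 ] head 95.57 tilt 1.0 F [ 0.161  0.176 -0.125] M [0.062 0.114 0.003] g 0.108
[0.532, 0.063, 0.0535, 95.7] [-0.002 -0.002 -0.001 -0.361  1.632  0.152]
```

>>> {"api": "step_arm", "payload": {
  "moves": [
    [[0, 0, 0, -0.2, 0.4, 0, 11], [0, 0, 0, -0.4, 0.8, 0.1, 11], [0, 0, 0, -0.4, 1.1, 0.1, 11], [0, 0, 0, -0.4, 1.2, 0.1, 11], [0, 0, 0, -0.4, 1.2, 0.1, 11]]
  ]
}}

```text
time_s: 20.27
tcp_pos: [0.5329, 0.062, 0.0583]
ee_rot: [[-0.096, -0.001, -0.995], [0.995, -0.0, -0.096], [-0.0, -1.0, 0.001]]
wrist_force: [-1.0, -0.1, 0.7]
gripper_width: 0.108
```

>>> {"api": "step_arm", "payload": {
  "moves": [
    [[0, 0, 0, 0, 0.1, 0, 11], [0, 0, 0, 0, 0.1, 0, 11], [0, 0, 0, 0, 0.2, 0, 11], [0, 0, 0, 0, 0.2, 0, 11], [0, 0, 0, 0, 0.2, 0, 11]]
  ]
}}

```text
time_s: 20.68
tcp_pos: [0.5332, 0.062, 0.0567]
ee_rot: [[-0.096, 0.0, -0.995], [0.995, 0.0, -0.096], [0.0, -1.0, -0.0]]
wrist_force: [-0.1, 0.3, -0.0]
gripper_width: 0.107
```

>>> {"api": "step_arm", "payload": {
  "moves": [
    [[0, 0, 0, 0, 0.1, 0, 11], [0, 0, 0, 0, 0.1, 0, 11], [0, 0, 0, 0, 0.2, 0, 11], [0, 0, 0, 0, 0.2, 0, 11], [0, 0, 0, 0, 0.2, 0, 11]]
  ]
}}

```text
time_s: 21.1
tcp_pos: [0.5331, 0.062, 0.0546]
ee_rot: [[-0.096, -0.0, -0.995], [0.995, -0.0, -0.096], [-0.0, -1.0, 0.0]]
wrist_force: [0.2, -0.4, 0.7]
gripper_width: 0.111
```

>>> {"api": "step_arm", "payload": {
  "moves": [
    [[0, 0, 0, 0, 0.05, 0, 11], [0, 0, 0, 0, 0.1, 0, 11], [0, 0, 0, 0, 0.1, 0, 11], [0, 0, 0, 0, 0.1, 0, 11], [0, 0, 0, 0, 0.1, 0, 11]]
  ]
}}

```text
time_s: 21.52
tcp_pos: [0.5332, 0.0621, 0.0537]
ee_rot: [[-0.096, 0.0, -0.995], [0.995, 0.0, -0.096], [0.0, -1.0, -0.0]]
wrist_force: [0.4, 0.3, 0.5]
gripper_width: 0.108
```

>>> {"api": "step_arm", "payload": {
  "moves": [
    [[0, 0, 0, 0, 0.05, 0, 11], [0, 0, 0, 0, 0.1, 0, 11], [0, 0, 0, 0, 0.1, 0, 11], [0, 0, 0, 0, 0.1, 0, 11], [0, 0, 0, 0, 0.1, 0, 11]]
  ]
}}

```text
time_s: 21.93
tcp_pos: [0.5333, 0.0621, 0.0528]
ee_rot: [[-0.096, 0.0, -0.995], [0.995, 0.0, -0.096], [0.0, -1.0, -0.0]]
wrist_force: [-0.0, -0.3, 1.4]
gripper_width: 0.112
```

>>> {"api": "step_arm", "payload": {
  "moves": [
    [[0, 0, 0, 0, 0.05, 0, 11], [0, 0, 0, 0, 0.1, 0, 11], [0, 0, 0, 0, 0.1, 0, 11], [0, 0, 0, 0, 0.1, 0, 11], [0, 0, 0, 0, 0.1, 0, 11]]
  ]
}}

```text
time_s: 22.35
tcp_pos: [0.5333, 0.0621, 0.0527]
ee_rot: [[-0.096, 0.0, -0.995], [0.995, -0.0, -0.096], [-0.0, -1.0, -0.0]]
wrist_force: [-2.4, 1.0, 7.8]
gripper_width: 0.109
```

Contact came at .0528, and at 7.8 N the corner sinks only 0.1 mm, where unsupported it would have tipped several mm at 3 N. I'll press harder.

>>> {"api": "step_arm", "payload": {
  "moves": [
    [[0, 0, 0, 0, 0.05, 0, 11], [0, 0, 0, 0, 0.1, 0, 11], [0, 0, 0, 0, 0.15, 0, 11], [0, 0, 0, 0, 0.2, 0, 11], [0, 0, 0, 0, 0.2, 0, 11]]
  ]
}}

```text
time_s: 22.77
tcp_pos: [0.5333, 0.0621, 0.0525]
ee_rot: [[-0.097, 0.001, -0.995], [0.995, -0.0, -0.097], [-0.001, -1.0, -0.001]]
wrist_force: [-6.5, 1.1, 17.9]
gripper_width: 0.112
```

```bash
python3 st.py
```

```text
t 22.7667 tcp [0.533 0.062 0.053] head 95.57 tilt 1.0 F [-6.452  1.139 17.938] M [0.29  2.235 0.004] g 0.112
```

>>> {"api": "step_arm", "payload": {
  "moves": [
    [[0, 0, 0, 0, 0, 0.05, 11], [0, 0, 0, 0, 0.05, 0.1, 11], [0, 0, 0, 0, 0.05, 0.1, 11], [0, 0, 0, 0, 0.05, 0.1, 11], [0, 0, 0, 0, 0.05, 0.1, 11]]
  ]
}}

```text
time_s: 23.18
tcp_pos: [0.5333, 0.0621, 0.0525]
ee_rot: [[-0.097, 0.003, -0.995], [0.995, -0.0, -0.097], [-0.0, -1.0, -0.003]]
wrist_force: [-5.0, 0.6, 19.6]
gripper_width: 0.11
```

```bash
python3 st.py;python3 - <<'E'
from station import r, optics
import cv2
d=optics.capture("top"); cv2.imwrite("pics/top14.png",cv2.resize(d["image"][90:220,210:410,::-1],None,fx=4,fy=4,interpolation=2))
d=optics.capture("scene"); cv2.imwrite("pics/scene14.png",cv2.resize(d["image"][130:270,170:340,::-1],None,fx=4,fy=4,interpolation=2))
E
```

```text
t 23.1833 tcp [0.533 0.062 0.053] head 95.59 tilt 1.0 F [-4.967  0.631 19.638] M [ 0.089  1.771 -0.021] g 0.11
```

View pics/top14.png

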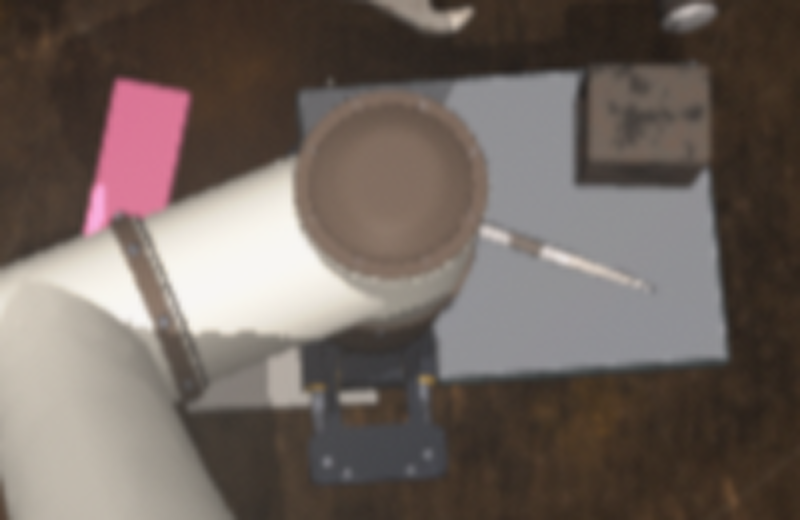

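View pics/scene14.png

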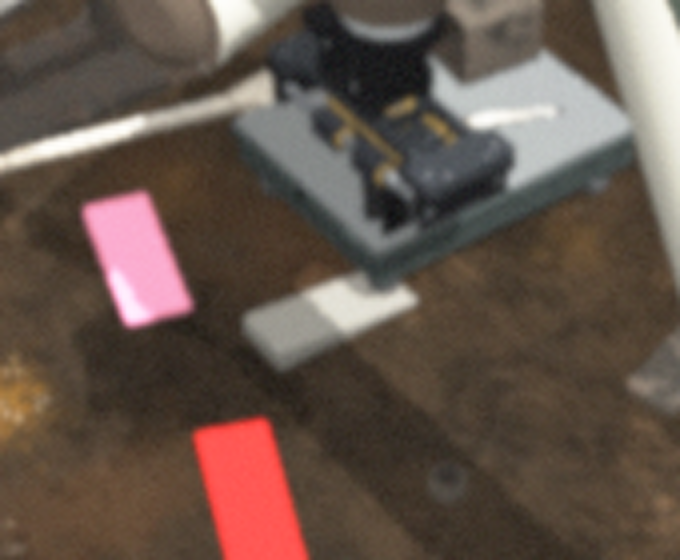

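The fingers press on the corner at scene (385,205). The foot sits on the wedge at (378,280), and the plate, tube and scriber are unchanged. One settling hold while easing the sideways force.

>>> {"api": "step_arm", "payload": {
  "moves": [
    [[0, 0, 0, 0, 0, 0.05, 11], [0, 0, 0, 0, 0.05, 0.1, 11], [0, 0, 0, 0, 0.05, 0.1, 11], [0, 0, 0, 0, 0.05, 0.1, 11], [0, 0, 0, 0, 0.05, 0.1, 11]]
  ]
}}

```text
time_s: 23.7
tcp_pos: [0.5333, 0.0622, 0.0525]
ee_rot: [[-0.098, 0.005, -0.995], [0.995, 0.0, -0.098], [-0.0, -1.0, -0.005]]
wrist_force: [-4.0, 0.1, 19.4]
gripper_width: 0.113
```

>>> {"api": "step_arm", "payload": {
  "moves": [
    [[0, 0, 0, 0, 0, 0, 11], [0, 0, 0, 0, 0, 0, 11], [0, 0, 0, 0, 0, 0, 11], [0, 0, 0, 0, 0, 0, 11], [0, 0, 0, 0, 0, 0, 11]]
  ]
}}

```text
time_s: 24.12
tcp_pos: [0.5333, 0.0621, 0.0525]
ee_rot: [[-0.098, 0.005, -0.995], [0.995, 0.0, -0.098], [-0.0, -1.0, -0.005]]
wrist_force: [-4.2, -0.4, 20.1]
gripper_width: 0.109
```

The pose is steady at 20 N with no sinking, so I'm handing in.

```bash
python3 -c "
from station import r
print(r.finish_job())"
```

```text
the job is handed in; nothing more can be done
None
```

The grey steel wedge is pushed thin end first under the near-left foot, and I handed the job in at about 24 s while still pressing on the plate over that foot. No verdict was reported.

**Push:** The wedge slid at about 1–2 N, then came up tight. I stopped at about 11 N, inside the 6–15 N window.

**Test:** At 8 N the corner sank 0.1 mm, and at about 20 N about 0.3 mm, then held steady. I did not feel the gap before pushing, so "no longer rocks" rests on this press. The last pictures show the foot resting on the wedge, and the plate, tube and scriber where they started.

**What went wrong or disagreed:**
- **Fingertip length:** The tips met the bench at a reported tool height of −16.5 mm, not about +11 mm as the text gives. My first push passed over the wedge without touching it. I then found the bench by touch.
- **Hard press on the bench:** While feeling for it I chained two moves too many and briefly pressed the bench with 54 N, as far as I can tell with the fingertips only. The wrist limit is 120 N.
- **Insertion depth:** My picture estimate put the tip only about 10 mm past the foot's centre, but even a 4 mm gap should need about 17 mm. I trusted the felt force over that estimate.
- **Sideways force:** About 4 N of sideways force remained in the final press; the plate did not shift.

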